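# Shut the specimen cage gate and lock it with the slotted sleeve

## Task

Swing the cage's mesh gate fully shut, then lock it: slide the yellow slotted sleeve, slots down, over the upright latch post and turn it until its slots drop over the red cross-pin, so that it sits fully home and upright on the post's shoulder with the gate still shut. Feel for the slots with a light touch, do not force the sleeve, and leave the shells, jars, cup, brush and dish where they are.

Things in the scene. Friction and masses are not known exactly. Their poses are not given: they have to be found in the camera images.
- sleeve: Yellow plastic locking sleeve: tube 48 mm outside, 25 mm bore, 60 mm tall, 120 g, standing loose on the table, slotted end down. Four slots, 11 mm wide and 13 mm deep, are cut through the wall at the lower rim along its own +x, +y, -x, -y; a black stripe up the side and across the top face marks each. Origin: centre of the underside; z up its axis.
- latch_post: Fixed post at the cage's right front: grey column 40 mm wide, 97 mm tall, whose flat top is the shoulder; above it a steel shaft 22 mm wide, 50 mm tall, tip chamfered, with a tight red cross-pin (described at post_shoulder). Origin: centre of its underside, on the shelf 18 mm above the table; x to the cage's back, y to the gate's hinge side, z up.
- post_shoulder (a point): Centre of the post's shoulder, 115 mm above the table, where the home sleeve's underside rests. The red cross-pin, level, 6 mm thick, 56 mm long, crosses the shaft with its axis 7 mm above this point. Its bearing varies, within 45 degrees either way of the post's x axis, and is not reported. A sleeve whose slots miss it stops on it 10 mm above the shoulder.
- post_top (a point): Centre of the tip of the post's shaft, 50 mm above the shoulder.
- gate (a joint): Hinge angle of the steel-mesh gate: 0 is shut (against a stop), growing as the free end swings out of the cage towards the robot; a light friction hinge that stays where it is left.
- gate_hinge (a point): Point on the gate's upright hinge axis, 132 mm above the table. Turns with the gate: its -y runs along the gate to the free end, its -x is the outer face, to push on to shut it. The gate is 6 mm thick; its mesh spans 26 to 132 mm above the table and 8 to 162 mm from the hinge.
- gate_tip (a point): End of the dark steel tongue at the top of the gate's free end, 186 mm from the hinge axis, its top 139 mm above the table. With the gate shut it lies just behind the latch post (30 mm behind its axis), where a home sleeve keeps it from swinging out; a sleeve put on first blocks the gate.
- jar: Brown glass specimen jar with black cap inside the cage, 56 mm wide, 90 mm tall. Origin: centre of its underside. Leave alone.
- cup: Orange plastic sorting cup inside the cage, 64 mm wide, 65 mm tall. Origin: centre of its underside. Leave alone.
- tusk_shell: Cream tusk shell, 70 mm long, 13 mm thick, lying inside the cage. Origin: centre of its underside. Leave alone.
- cowrie: Glossy brown cowrie, 54 x 36 x 26 mm, inside the cage. Origin: centre of its underside. Leave alone.
- brush: Brush 160 mm long lying on the table, left. Origin: on the table under its middle. Leave alone.
- green_jar: Green glass jar with white cap, 52 mm wide, 85 mm tall, on the table, left. Origin: centre of its underside. Leave alone.
- dish: White dish, 90 mm wide, 22 mm high, on the table, right. Origin: centre of its underside. Leave alone.

How it is judged:
By the outcome, as a careful person would: the job done as asked, in the order asked, and still so for the second after the job is handed in, with the robot touching nothing.
It also fails if it takes over 72 s, if anything falls off the work surface, if the arm or the gripper's body presses on something with over 40 N, if the wrist force passes 120 N, or if a joint passes its speed limit or range.

## Robot

A 6-joint arm with a two-finger parallel gripper is mounted at the origin on the work surface. World frame = base frame: x ahead of the robot, y to its left, z up, the work surface at z = 0. Lengths are in mm, angles in rad, forces in N, time in s.
With the tool pointing down it reaches from about 275 to 850 mm from the base axis. Payload 5.2 kg.
Tool frame: the origin (TCP) lies midway between the tips of the shut fingers; the grasp point (between the pads) lies behind it (arm.hold_point_z is the z of the grasp point in the tool frame, in mm); z points along the fingers, y is the line along which they close (so a half turn about z gives the same grasp; the last joint's range is limited). The gripper opens to 85 mm and grips with 20 to 120 N. Pads are 22 mm wide; open, the fingers measure 114 mm over their backs; the gripper's body (76 mm by 85 mm) begins 54 mm behind the grasp point. The pads swing forward as they close: fully open they stand 13 mm farther back than shut.
Start: joints at [1.037, 0.259, 1.535, -0, 1.348, -0.203], TCP at [178.618, 520.193, 231.31] pointing down, gripper open.
Joint ranges: [-3.14, 3.14], [-0.91, 2.08], [0.19, 2.58], [-1.22, 4.36], [0.22, 2.71], [-3.12, 3.12]. Speed limits (rad/s): [2.57, 2.57, 3.14, 3.14, 3.14, 3.14].

## Interface

Orientations are given as [roll, pitch, yaw] about the fixed x, y, z axes, in that order (R = Rz(yaw) Ry(pitch) Rx(roll)).
In Python, from rig import arm gives the robot as it stands.
- The arm moves only by the tool apply_moves, never from a script. Its arguments are lists of equal length, an entry for each row: "translation": the shift along the tool's x, y, z as a fraction of full scale, a list of three; "turn": the turn about the tool's z as a fraction of full scale. A call has 1 to 5 rows; each row shifts and turns the commanded pose from where the row before left it, along the tool's axes as they then stand; what a row does not reach is not made up. Full scale, the value 1, is 2.5 cm for a shift and 6 degrees for a turn. A row lasts 1/8 s, in which the tool goes at most 62.5 mm and 10.7 degrees, less where a joint would pass 70% of its speed; a pose out of reach is approached as far as the arm can. A call with a number of a shift or a turn outside -1 to 1 is refused whole. A call with a gripper value outside its range is refused whole. "hand" is the opening, from -1 (shut) to 1 (fully open), set as the call begins (left out, the last holds). The fingers move at their own pace and stop on an object; "grip_force" is the grip in N (left out, the last holds). Time passes only in rows, so rows that do not move let the fingers close. It gives the time, the measured TCP pose, the force, the opening and the grip force at its end, in the units of the state.
- arm.get_obs(): the state, without advancing time (a new reading comes with each control period).
- arm.grab_frame(name): name is "scene" or "top"; returns the picture (480x640x3 uint8, red, green, blue); there is no depth.
- arm.camera_params(name): a dict with "intrinsics" (3x3 intrinsics, pixels), "k1" (the pictures are not rectified: a ray, as slopes to the right and down, at radius r is drawn at 1 + k1 r^2 times it, then the intrinsics apply), "xyz" and "attitude" of the camera in the world. Camera axes: x right, y down, z forward; pixel columns grow to the right and rows downward; lengths in mm; the calibration is good to about 2 mm. A picture is of the moment at which its call begins. camera_params takes no time and is no camera call.
- arm.job_done(): hands the job in; it is judged then, once.
The state is a dict: "t": time; "q": joint angles; "qvel": joint speeds; "joint_torque": joint torques, N m; "eef_pos": TCP position; "tcp_rot": TCP orientation; "contact_force": force on the tool from outside, world axes, zero at the start; "moment": the same for the moment, N m; "gripper_width": finger opening in mm; "grasp_force": force on a finger pad.
Only numpy, scipy, OpenCV 4.12 (cv2) and the standard library are available. Lean on these libraries where they do the work, as an engineer would, in place of code of your own. Each camera call takes 0.05 s, during which the arm holds its last target. There are 200 camera calls.

## Working session

There is one attempt and no reset: what is moved stays moved. The work goes in short steps, Python scripts to look and compute and a tool call to move; the robot and the scene stay as the last step left them, time stands still between calls to the robot, and variables do not carry over. Pictures are saved under pics/ and viewed, at most 10 in all, crops included, and the job is handed in when it is done.

Besides the shell and the picture viewer there is one more tool, called after "Request:" as name(argument=value, ...) on one line, values as JSON. apply_moves: Moves the arm, as the interface text tells. Its arguments: {"type":"object","properties":{"translation":{"type":"array","items":{"type":"array","items":{"type":"number"}}},"turn":{"type":"array","items":{"type":"number"}},"hand":{"type":"number"},"grip_force":{"type":"number"}},"required":["translation","turn"]}

```bash
ls; mkdir -p pics; python3 - <<'E'
from rig import arm
import cv2
for n in("scene","top"):
    cv2.imwrite(f"pics/{n}0.png",arm.grab_frame(n)[:,:,::-1]); print(arm.camera_params(n))
print(arm.get_obs(),arm.hold_point_z)
E
```

```text
pics
{'intrinsics': array([[494.36257535,   0.        , 313.19526521],
       [  0.        , 494.36257535, 238.15127257],
       [  0.        ,   0.        ,   1.        ]]), 'k1': -0.09949857314273637, 'xyz': array([1138.25210546,  403.57454708, 1085.25656036]), 'attitude': array([-2.54717127e+00,  9.42434849e-04,  2.23667221e+00])}
{'intrinsics': array([[516.02131292,   0.        , 318.1190582 ],
       [  0.        , 516.02131292, 234.18992416],
       [  0.        ,   0.        ,   1.        ]]), 'k1': -0.1337907632696987, 'xyz': array([ 344.83589582,  -12.1325846 , 1406.18106571]), 'attitude': array([-2.92290075, -0.00533123, -1.42629107])}
{'t': 0.1, 'q': array([ 1.03719348e+00,  2.59305469e-01,  1.53598132e+00,  1.39717901e-05,
        1.34798917e+00, -2.02822862e-01]), 'qvel': array([ 0.00047381, -0.00131771, -0.00240738, -0.00065884, -0.00151073,
        0.00037814]), 'joint_torque': array([ 9.36343386e-04, -4.46967888e+01, -2.91248202e+01, -2.24677542e-04,
        6.40260492e-03,  2.58996579e-05]), 'eef_pos': array([178.36939111, 519.77439066, 230.53571161]), 'tcp_rot': array([-3.13994659e+00, -3.52419818e-04,  2.81080928e+00]), 'contact_force': array([ 0.73696299, -0.44406296,  0.08625521]), 'moment': array([-0.04656802, -0.01117633,  0.00748129]), 'grasp_force': 0.0, 'gripper_width': 85.25850876141784} -18.700000000000003
```

View pics/scene0.png

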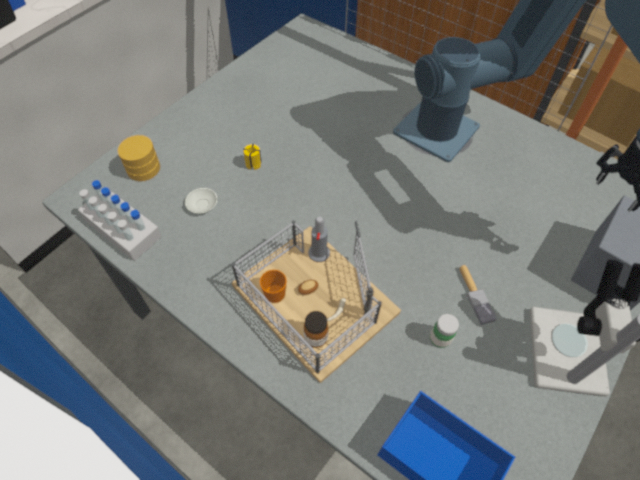

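View pics/top0.png

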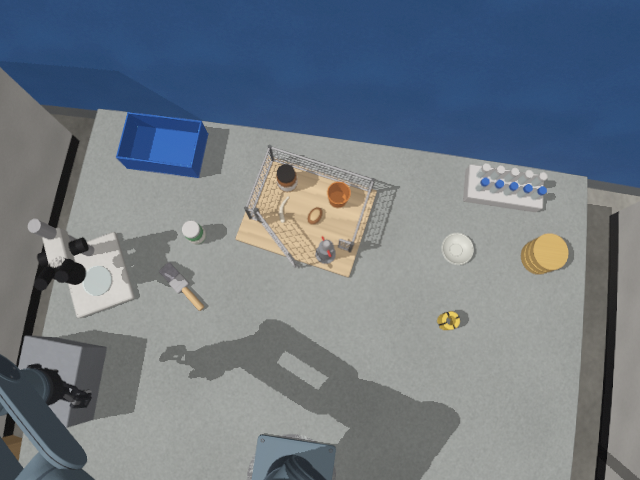

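Scene view: sleeve at (253,157), post shaft around (319,222), gate swung out toward (360,230). Top view: sleeve at (449,321), post at (326,248), gate from the hinge at about (252,212) to a tip at about (297,265). Next: enlarged crops.

```bash
cat > h.py <<'E'
import numpy as np, cv2
from scipy.spatial.transform import Rotation as Ro
from rig import arm
P={n:arm.camera_params(n) for n in("scene","top")}
def ray(n,uv):
    p=P[n];K=p["intrinsics"]
    x=cv2.undistortPoints(np.array([[uv]],float),K,np.array([p["k1"],0,0,0,0.]))[0,0]  # cv2 model: x(1+k1 r2)
    return p["xyz"],Ro.from_euler("xyz",p["attitude"]).as_matrix()@np.array([x[0],x[1],1])
def plane(n,uv,z):
    o,d=ray(n,uv); return o+d*(z-o[2])/d[2]
def proj(n,X):
    p=P[n];R=Ro.from_euler("xyz",p["attitude"]).as_matrix()
    r,_=cv2.projectPoints(np.array([X],float),cv2.Rodrigues(R.T)[0],-R.T@p["xyz"],p["intrinsics"],np.array([p["k1"],0,0,0,0.]))
    return r[0,0]
def two(a,b):
    o1,d1=ray("scene",a);o2,d2=ray("top",b)
    s=np.linalg.lstsq(np.c_[d1,-d2],o2-o1,rcond=None)[0]
    p,q=o1+d1*s[0],o2+d2*s[1]; return (p+q)/2,np.linalg.norm(p-q)
def crop(img,x,y,w,h,s): return cv2.resize(img[y:y+h,x:x+w],None,fx=s,fy=s,interpolation=cv2.INTER_CUBIC)
E
python3 - <<'E'
from h import *
t=cv2.imread("pics/top0.png");s=cv2.imread("pics/scene0.png")
o=np.zeros((600,800,3),np.uint8)
o[:300,:400]=crop(t,240,200,100,75,4); o[:300,400:]=crop(s,285,210,100,75,4)
o[300:,:300]=crop(t,434,306,30,30,10); o[300:,300:600]=crop(s,238,142,30,30,10)
o[300:500,600:]=crop(t,315,235,20,20,10)
cv2.imwrite("pics/c1.png",o)
for n,i in(("top",t),("scene",s)):
    h=cv2.cvtColor(i,cv2.COLOR_BGR2HSV)
    for nm,lo,hi,box in(("yel",(22,150,80),(35,255,255),(230,130,480,350)),("red",(0,150,90),(6,255,255),(300,205,345,270))):
        x0,y0,x1,y1=box; m=cv2.inRange(h,lo,hi)[y0:y1,x0:x1]
        c,l,st,ce=cv2.connectedComponentsWithStats(m)
        print(n,nm,[(ce[k]+[x0,y0],st[k]) for k in range(1,c) if st[k][4]>3])
E
```

```text
top yel [(array([440.15625, 318.84375]), array([208, 184,   6,  10,  32], dtype=int32)), (array([452.17948718, 320.20512821]), array([219, 186,   7,  10,  39], dtype=int32)), (array([443.16666667, 327.16666667]), array([210, 195,   8,   5,  18], dtype=int32))]
top red [(array([322.5, 238. ]), array([22, 32,  2,  3,  4], dtype=int32)), (array([328.875, 253.625]), array([28, 46,  3,  6,  8], dtype=int32))]
scene yel [(array([252.2124183 , 155.85294118]), array([ 14,  15,  17,  24, 306], dtype=int32))]
scene red [(array([317.66666667, 236.        ]), array([17, 28,  2,  6,  9], dtype=int32))]
```

View pics/c1.png

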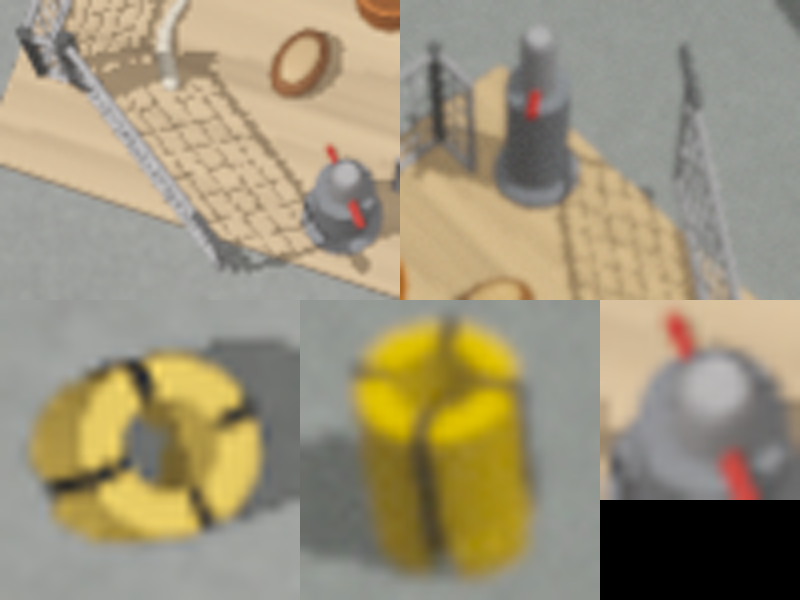

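Crops: the post tip is at top (325.8,243.0) and scene (319.8,219.5), with pin ends at top (322.6,236.8) and (329.2,254.5). The sleeve's top face is centred at top (450.5,320.7) and scene (252,150), with clear stripes. The gate tip is at about top (296,265), with the hinge at about (256,211).

```bash
python3 - <<'E'
from h import *
np.set_printoptions(precision=1,suppress=True)
print("tip",plane("top",(325.8,243),165),plane("scene",(319.8,219.5),165),two((319.8,219.5),(325.8,243)))
a,b=plane("top",(322.6,236.8),122),plane("top",(329.2,254.5),122)
print("pin",a,b,(a+b)/2,np.degrees(np.arctan2(*(a-b)[1::-1])),np.linalg.norm(a-b))
print("sl",plane("top",(450.5,320.7),60),plane("scene",(252,150),60))
def ang(n,p,q,s,x0,y0,z=60):
    f=lambda c:plane(n,(c[0]/10+x0-s[0],c[1]/10+y0-s[1]),z)
    d=f(p)-f(q); return np.degrees(np.arctan2(d[1],d[0]))%90
print(ang("top",(245,410),(125,462),(0,30),434,306),ang("top",(133,362),(205,520),(0,30),434,306))
print(ang("scene",(450,325),(422,435),(30,30),238,142),ang("scene",(362,372),(520,385),(30,30),238,142))
print("gate tip",plane("top",(296.2,265.5),139),plane("scene",(356.2,222),139),"hinge",plane("top",(256.2,211.2),135))
for n in("top","scene"):
  h=cv2.cvtColor(cv2.imread(f"pics/{n}0.png"),cv2.COLOR_BGR2HSV)
E
```

```text
tip [599.6  -0.8 165. ] [599.4  -1.5 165. ] (array([599.6,  -1. , 165.5]), np.float64(0.48568328287900076))
pin [623.2   9.9 122. ] [580.3 -13.1 122. ] [601.7  -1.6 122. ] 28.217744557189256 48.6912131594813
sl [ 463.  -351.7   60. ] [ 462.5 -351.3   60. ]
30.25289182576836 31.076179978510403
31.78499339581819 31.340858100420782
gate tip [537.8  64.1 139. ] [536.8  59.3 139. ] hinge [661.9 186.9 135. ]
```

Request:
apply_moves(translation=[[-0.95,-0.49,0],[-0.95,-0.49,0],[-0.95,-0.49,0],[-0.95,-0.49,0],[-0.95,-0.49,0]], turn=[0,0,0,0,0], hand=-1)

```text
t: 0.72
eef_pos: [271.4, 422.8, 230.9]
tcp_rot: [-3.141, -0.0, 2.811]
contact_force: [-0.3, -0.1, -1.3]
gripper_width: 0.2
grasp_force: 0.0
```

Request:
apply_moves(translation=[[-0.95,-0.49,0],[-0.95,-0.49,0],[-0.95,-0.49,0],[-0.95,-0.49,0],[-0.95,-0.49,0]], turn=[0,0,0,0,0])

```text
t: 1.35
eef_pos: [363.7, 326.4, 230.9]
tcp_rot: [-3.141, -0.001, 2.811]
contact_force: [0.4, 0.3, 0.3]
gripper_width: -0.1
grasp_force: 0.0
```

Request:
apply_moves(translation=[[-0.95,-0.49,0],[-0.95,-0.49,0],[-0.95,-0.49,0],[-0.95,-0.49,0],[-0.95,-0.49,0]], turn=[0,0,0,0,0])

```text
t: 1.98
eef_pos: [456.1, 229.9, 230.9]
tcp_rot: [-3.141, -0.001, 2.811]
contact_force: [-1.0, 0.1, -0.4]
gripper_width: -0.6
grasp_force: 0.0
```

Request:
apply_moves(translation=[[-0.95,-0.49,0],[-0.95,-0.49,0],[-0.95,-0.49,0],[-0.95,-0.49,0],[-0.95,-0.49,0]], turn=[0,0,0,0,0])

```text
t: 2.6
eef_pos: [548.7, 133.5, 230.9]
tcp_rot: [-3.141, -0.001, 2.811]
contact_force: [0.6, -0.3, -1.1]
gripper_width: -0.1
grasp_force: 0.0
```

Request:
apply_moves(translation=[[0,0,1],[0,0,1],[0,0,1],[0,0,1],[0,0,1]], turn=[0,0,0,0,0])

```text
t: 3.22
eef_pos: [548.5, 133.9, 105.3]
tcp_rot: [-3.141, -0.0, 2.811]
contact_force: [0.1, 0.7, 0.2]
gripper_width: 0.0
grasp_force: 0.0
```

Request:
apply_moves(translation=[[-0.48,-0.24,0],[-0.48,-0.24,0],[-0.48,-0.24,0],[-0.48,-0.24,0],[-0.48,-0.24,0]], turn=[0,0,0,0,0])

```text
t: 3.85
eef_pos: [596.2, 85.6, 106.8]
tcp_rot: [3.141, 0.001, 2.811]
contact_force: [-0.2, 0.9, -1.1]
gripper_width: -0.3
grasp_force: 0.4
```

Request:
apply_moves(translation=[[-0.25,-0.03,0],[-0.25,-0.03,0],[-0.25,-0.03,0],[-0.25,-0.03,0],[-0.15,-0.02,0]], turn=[0,0,0,0,0])

```text
t: 4.47
eef_pos: [621.7, 73.7, 106.3]
tcp_rot: [3.141, 0.0, 2.811]
contact_force: [-1.7, 1.4, 0.4]
gripper_width: 0.1
grasp_force: 0.4
```

Creep on until the stop is felt.

Request:
apply_moves(translation=[[-0.08,-0.01,0],[-0.08,-0.01,0],[-0.08,-0.01,0]], turn=[0,0,0])

```text
t: 4.85
eef_pos: [626.8, 71.1, 106.3]
tcp_rot: [-3.142, -0.0, 2.811]
contact_force: [-0.7, 0.6, -0.7]
gripper_width: 0.2
grasp_force: 0.4
```

Request:
apply_moves(translation=[[-0.06,0,0],[-0.06,0,0]], turn=[0,0])

```text
t: 5.1
eef_pos: [629.4, 70.1, 106.3]
tcp_rot: [-3.142, -0.001, 2.811]
contact_force: [-4.1, 2.3, 1.3]
gripper_width: 0.0
grasp_force: 2.2
```

Request:
apply_moves(translation=[[-0.06,0,0],[0,0,0]], turn=[0,0])

```text
t: 5.35
eef_pos: [629.5, 70.1, 106.3]
tcp_rot: [-3.141, -0.003, 2.811]
contact_force: [-6.9, 2.9, 3.5]
gripper_width: -0.1
grasp_force: 3.2
```

Request:
apply_moves(translation=[[-0.06,0,0],[0,0,0]], turn=[0,0])

```text
t: 5.6
eef_pos: [629.5, 70.1, 106.3]
tcp_rot: [-3.141, -0.006, 2.811]
contact_force: [-10.0, 3.3, 7.0]
gripper_width: -0.4
grasp_force: 5.3
```

Request:
apply_moves(translation=[[0.2,0,0],[0.6,0,0],[0.8,0,0],[0.8,0,-0.3],[0,0,-1]], turn=[0,0,0,0,0])

```text
t: 6.22
eef_pos: [572.5, 89.3, 137.7]
tcp_rot: [-3.14, -0.004, 2.811]
contact_force: [-0.2, 0.2, -0.2]
gripper_width: -0.5
grasp_force: 0.0
```

Request:
apply_moves(translation=[[0,0,-1],[0,0,-1],[0,0,-1],[0,0,-0.9],[0,-0.9,0]], turn=[0,0,0,0,0], hand=1)

```text
t: 6.85
eef_pos: [569.3, 68.1, 238.6]
tcp_rot: [3.14, 0.005, 2.813]
contact_force: [0.3, 0.1, -0.4]
gripper_width: 85.0
grasp_force: 0.0
```

```bash
python3 - <<'E'
from h import *
t=arm.grab_frame("top")[:,:,::-1];s=arm.grab_frame("scene")[:,:,::-1]
cv2.imwrite("pics/t1.png",t);cv2.imwrite("pics/s1.png",s)
o=np.zeros((300,800,3),np.uint8)
o[:,:400]=crop(t,250,190,100,75,4); o[:,400:]=crop(s,285,210,100,75,4)
cv2.imwrite("pics/c2.png",o)
print(arm.get_obs()["eef_pos"])
E
```

```text
[567.7564961   66.11197512 236.86006683]
```

View pics/c2.png

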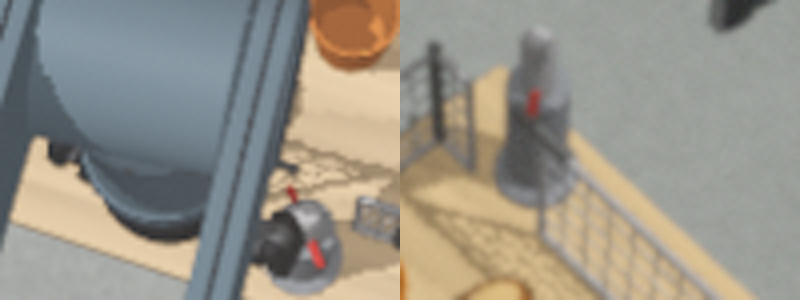

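The gate is shut: the tongue lies behind the post at about scene crop (545,135). Next, the sleeve.

Request:
apply_moves(translation=[[-0.08,-0.95,0],[-0.08,-0.95,0],[-0.08,-0.95,0],[-0.08,-0.95,0],[-0.08,-0.95,0]], turn=[0,0,0,0,0])

```text
t: 7.58
eef_pos: [538.8, -48.4, 235.9]
tcp_rot: [3.141, -0.0, 2.811]
contact_force: [0.3, -0.1, -0.3]
gripper_width: 85.5
grasp_force: 0.0
```

Request:
apply_moves(translation=[[-0.08,-0.95,0],[-0.08,-0.95,0],[-0.08,-0.95,0],[-0.08,-0.95,0],[-0.08,-0.95,0]], turn=[0,0,0,0,0])

```text
t: 8.2
eef_pos: [509.9, -163.9, 235.9]
tcp_rot: [3.141, -0.0, 2.811]
contact_force: [0.5, -1.4, 0.0]
gripper_width: 85.4
grasp_force: 0.0
```

Request:
apply_moves(translation=[[-0.08,-0.95,0],[-0.08,-0.95,0],[-0.08,-0.95,0],[-0.08,-0.95,0],[-0.08,-0.95,0]], turn=[0,0,0,0,0])

```text
t: 8.82
eef_pos: [480.9, -279.5, 235.9]
tcp_rot: [3.141, -0.0, 2.811]
contact_force: [0.8, 0.1, -0.2]
gripper_width: 85.6
grasp_force: 0.0
```

Request:
apply_moves(translation=[[-0.08,-0.95,0],[-0.08,-0.95,0],[-0.08,-0.9,0],[0,0,0]], turn=[0,0,0,0])

```text
t: 9.32
eef_pos: [463.5, -349.2, 236.0]
tcp_rot: [-3.141, -0.0, 2.809]
contact_force: [0.0, 0.7, -0.2]
gripper_width: 85.6
grasp_force: 0.0
```

Request:
apply_moves(translation=[[0,-0.1,1],[0,0,1],[0,0,1],[0,0,1],[0,0,1]], turn=[0,0,0,0,0])

```text
t: 9.95
eef_pos: [463.4, -349.2, 110.6]
tcp_rot: [3.141, 0.0, 2.811]
contact_force: [-0.2, 0.1, 0.5]
gripper_width: 85.5
grasp_force: 0.0
```

Request:
apply_moves(translation=[[0,0,1],[0,0,1],[0,0,0.8],[0,0,0.48],[0,0,0]], turn=[0,0,0,0,0])

```text
t: 10.58
eef_pos: [463.0, -349.2, 28.6]
tcp_rot: [3.141, -0.001, 2.811]
contact_force: [0.3, -0.9, 0.9]
gripper_width: 85.3
grasp_force: 0.0
```

Request:
apply_moves(translation=[[0,0,0],[0,0,0],[0,0,0],[0,0,0],[0,0,0]], turn=[0,0,0,0,0], hand=-1, grip_force=30)

```text
t: 11.2
eef_pos: [463.7, -350.6, 30.5]
tcp_rot: [-3.141, 0.002, 2.811]
contact_force: [-0.0, 1.0, 6.1]
gripper_width: 46.6
grasp_force: 31.3
```

Request:
apply_moves(translation=[[0,0,-0.5],[0,0,-1],[0,0,-1],[0,0,-1],[0,0,-1]], turn=[0,0,0,0,0])

```text
t: 11.82
eef_pos: [462.9, -349.6, 142.9]
tcp_rot: [3.141, -0.0, 2.811]
contact_force: [0.0, -0.5, -1.7]
gripper_width: 46.8
grasp_force: 31.3
```

Request:
apply_moves(translation=[[0,0,-1],[0,0,-1],[0,0,-1],[-0.04,0.98,-0.7],[-0.04,0.98,0]], turn=[0,0,0,0,0])

```text
t: 12.45
eef_pos: [481.5, -304.3, 236.5]
tcp_rot: [-3.14, 0.003, 2.81]
contact_force: [-0.1, 0.2, -2.2]
gripper_width: 47.0
grasp_force: 31.4
```

Request:
apply_moves(translation=[[-0.04,0.98,0],[-0.04,0.98,0],[-0.04,0.98,0],[-0.04,0.98,0],[-0.04,0.98,0]], turn=[0,0,0,0,0])

```text
t: 13.08
eef_pos: [525.3, -189.0, 234.6]
tcp_rot: [3.141, -0.001, 2.811]
contact_force: [0.5, 0.3, -1.7]
gripper_width: 46.6
grasp_force: 31.3
```

Request:
apply_moves(translation=[[-0.04,0.98,0],[-0.04,0.98,0],[-0.04,0.98,0],[-0.04,0.98,0],[-0.04,0.98,0]], turn=[0,0,0,0,0])

```text
t: 13.7
eef_pos: [569.8, -74.8, 234.6]
tcp_rot: [-3.142, -0.001, 2.811]
contact_force: [0.7, 0.6, -1.2]
gripper_width: 46.4
grasp_force: 31.3
```

Request:
apply_moves(translation=[[-0.04,0.98,0],[-0.04,0.98,0],[-0.04,0.6,0],[0,0,0]], turn=[0,0.25,0.25,0])

```text
t: 14.2
eef_pos: [593.8, -15.4, 234.4]
tcp_rot: [3.142, -0.001, 2.76]
contact_force: [-1.4, -0.1, -1.5]
gripper_width: 46.2
grasp_force: 31.4
```

```bash
python3 - <<'E'
from h import *
t=arm.grab_frame("top")[:,:,::-1];s=arm.grab_frame("scene")[:,:,::-1]
cv2.imwrite("pics/t2.png",t);cv2.imwrite("pics/s2.png",s)
o=np.zeros((600,800,3),np.uint8)
o[:,:400]=crop(t,300,180,50,75,8); o[:,400:]=crop(s,293,175,50,75,8)
cv2.imwrite("pics/c3.png",o)
print(arm.get_obs())
E
```

```text
{'t': 14.3, 'q': array([-2.15387150e-01,  3.35802141e-01,  1.42039391e+00, -4.60577995e-04,
        1.38586392e+00, -1.40378367e+00]), 'qvel': array([-0.01237552, -0.00312047,  0.00428941, -0.00094831, -0.00425808,
        0.00329831]), 'joint_torque': array([ 5.77359069e-01, -5.03543472e+01, -3.01975465e+01,  6.87340298e-02,
        3.82328159e-03,  2.24138238e-02]), 'eef_pos': array([593.60293395, -16.61237734, 234.37335992]), 'tcp_rot': array([-3.14106858e+00, -3.85583606e-04,  2.75927754e+00]), 'contact_force': array([ 0.70874218, -0.66205234, -1.50504942]), 'moment': array([-0.00861232,  0.02989234,  0.03713614]), 'grasp_force': 31.365405041724443, 'gripper_width': 46.48927326251519}
```

View pics/c3.png

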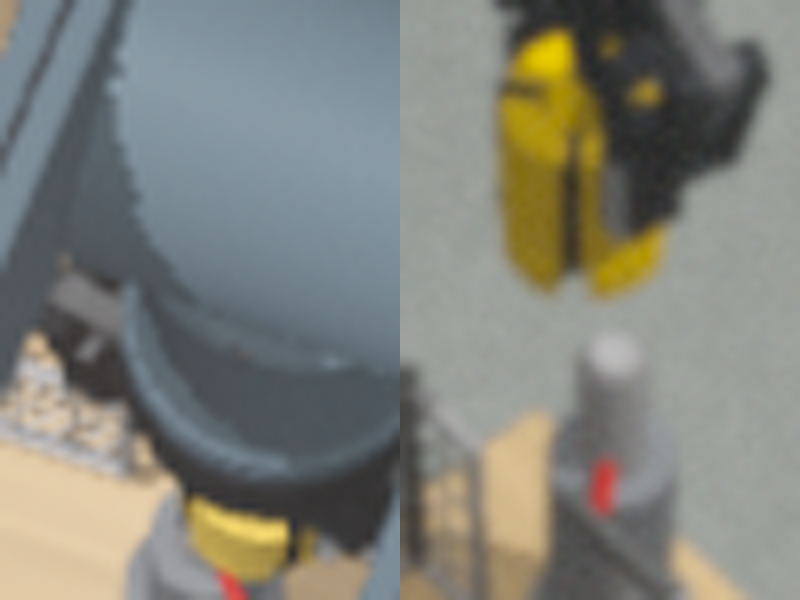

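The scene crop shows the sleeve held upright, slots down. Its lower rim spans x 505–662 and its lowest edge is at y 297, above the post tip at (613,355). I'm moving over the post and measuring there, comparing the sleeve's edges with the prediction.

Request:
apply_moves(translation=[[0,0.67,0],[0,0,0.4],[0,0,0.4],[0,0,0],[0,0,0]], turn=[0,0,0,0,0])

```text
t: 14.92
eef_pos: [600.2, -1.0, 214.2]
tcp_rot: [-3.141, -0.0, 2.758]
contact_force: [0.4, 0.4, -1.7]
gripper_width: 46.8
grasp_force: 31.4
```

```bash
cat > m.py <<'E'
from h import *
import sys
s=np.ascontiguousarray(arm.grab_frame("scene")[:,:,::-1]);k=sys.argv[1]
cv2.imwrite(f"pics/s{k}.png",s)
e=arm.get_obs();p=e["eef_pos"];print(p,e["tcp_rot"][2])
o=crop(s,283,170,80,75,8)[:,:,:]
a=np.linspace(0,2*np.pi,73)
def circ(c,r,z,col):
    q=np.array([(proj("scene",(c[0]+r*np.cos(t),c[1]+r*np.sin(t),z))-[283,170]+.5)*8-.5 for t in a])
    cv2.polylines(o,[q.astype(int)],True,col,1); return q
zb=p[2]-float(sys.argv[2])
circ(p,24,zb,(255,0,0));circ(p,24,zb+60,(255,0,0));circ((599.8,-1),11,160,(0,255,0));circ((599.8,-1),20,115,(0,255,0))
cv2.imwrite(f"pics/c{k}.png",o)
E
python3 m.py 4 30
```

```text
[600.39774025  -1.06077965 214.48196983] 2.758168886858204
```

View pics/c4.png

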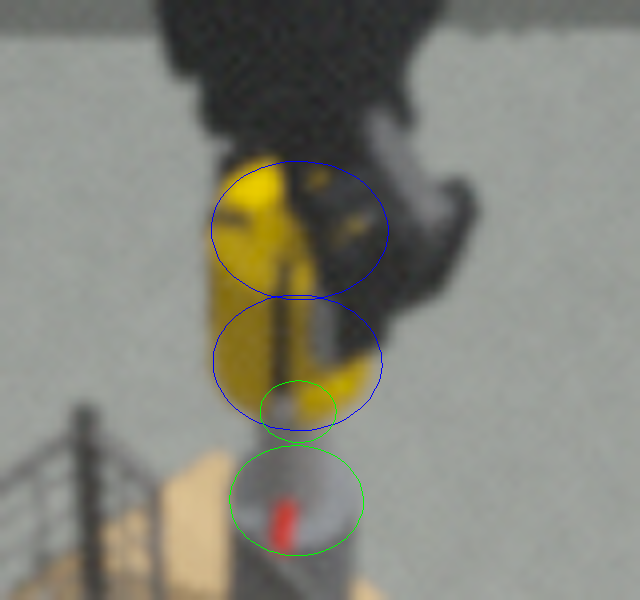

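The sleeve outline sits about 4 crop px left of the prediction and the post about 6 px left, so the lateral error is about 0.5 mm. The front slot is at (280,395) and the pin at about (291,503)–(280,547). Refining the pin bearing from both views.

```bash
python3 - <<'E'
from h import *
np.set_printoptions(precision=2,suppress=True)
def pca(n,img,box,z):
    h=cv2.cvtColor(cv2.imread(img),cv2.COLOR_BGR2HSV).astype(int);b=cv2.imread(img).astype(int)
    x0,y0,x1,y1=box; r=(b[...,2]-np.maximum(b[...,0],b[...,1]))[y0:y1,x0:x1]
    for nm,sl in (("a",slice(0,(y1-y0)//2)),("b",slice((y1-y0)//2,None)),("all",slice(None))):
        w=np.zeros_like(r);w[sl]=r[sl];w=np.where(w>60,w,0);ys,xs=np.nonzero(w)
        if len(xs)<4: continue
        W=w[ys,xs];X=np.array([plane(n,(u+x0,v+y0),z)[:2] for u,v in zip(xs,ys)])
        m=np.average(X,0,W);C=np.cov(X.T,aweights=W);e,v=np.linalg.eigh(C);d=v[:,1]
        c=np.array([600.,-1]);q=m-c
        print(n,img,nm,len(xs),m,"pca",np.degrees(np.arctan(d[1]/d[0])),"from axis",np.degrees(np.arctan(q[1]/q[0])))
pca("top","pics/top0.png",(316,230,336,262),123)
for k in("scene0","s1","s4"): pca("scene",f"pics/{k}.png",(310,226,326,242),123)
E
```

```text
top pics/top0.png a 8 [619.81   9.71] pca 20.919433915253087 from axis 28.387278945461514
top pics/top0.png b 17 [583.18 -11.17] pca 27.67262613016766 from axis 31.16800215821885
top pics/top0.png all 25 [594.87  -4.51] pca 29.55886371950659 from axis 34.38550704050845
scene pics/scene0.png b 16 [615.98   6.12] pca 31.044928124539883 from axis 24.01178051185316
scene pics/scene0.png all 18 [615.13   5.65] pca 30.243035764921 from axis 23.7306133152289
scene pics/s1.png b 7 [614.75   5.15] pca 21.42316699185404 from axis 22.62978196041709
scene pics/s1.png all 9 [613.34   4.44] pca 23.91879758577406 from axis 22.19160130535827
scene pics/s4.png b 14 [615.09   5.63] pca 31.598160277216742 from axis 23.733256878798148
scene pics/s4.png all 16 [614.25   5.17] pca 30.36740765567829 from axis 23.423793147442474
```

Request:
apply_moves(translation=[[-0.02,-0.01,0.3],[0,0,0.2],[0,0,0.15],[0,0,0.15],[0,0,0]], turn=[-0.2,0,0,0,0])

```text
t: 15.6
eef_pos: [600.4, -1.2, 193.9]
tcp_rot: [-3.141, -0.001, 2.779]
contact_force: [-0.0, -0.2, -1.8]
gripper_width: 46.8
grasp_force: 31.4
```

Request:
apply_moves(translation=[[0,0,0.1],[0,0,0.1],[0,0,0]], turn=[0,0,0])

```text
t: 15.98
eef_pos: [600.5, -1.2, 189.1]
tcp_rot: [-3.142, -0.0, 2.779]
contact_force: [0.2, 0.3, -0.6]
gripper_width: 46.5
grasp_force: 31.4
```

Request:
apply_moves(translation=[[0,0,0.12],[0,0,0.12],[0,0,0]], turn=[0,0,0])

```text
t: 16.35
eef_pos: [600.5, -1.2, 182.9]
tcp_rot: [-3.142, -0.001, 2.779]
contact_force: [-0.7, -0.5, -1.8]
gripper_width: 46.2
grasp_force: 31.4
```

Request:
apply_moves(translation=[[0,0,0.12],[0,0,0.12],[0,0,0]], turn=[0,0,0])

```text
t: 16.73
eef_pos: [600.5, -1.2, 176.9]
tcp_rot: [-3.142, -0.001, 2.779]
contact_force: [-0.5, 0.2, -2.4]
gripper_width: 46.6
grasp_force: 31.4
```

Request:
apply_moves(translation=[[0,0,0.16],[0,0,0.16],[0,0,0]], turn=[0,0,0])

```text
t: 17.1
eef_pos: [600.3, -1.2, 168.6]
tcp_rot: [-3.141, -0.001, 2.779]
contact_force: [-1.6, 0.2, -2.2]
gripper_width: 46.5
grasp_force: 31.3
```

Request:
apply_moves(translation=[[0,0,0.16],[0,0,0.16],[0,0,0]], turn=[0,0,0])

```text
t: 17.48
eef_pos: [600.3, -1.2, 160.6]
tcp_rot: [-3.141, -0.001, 2.779]
contact_force: [-3.3, -0.6, -2.8]
gripper_width: 46.3
grasp_force: 31.3
```

Request:
apply_moves(translation=[[0,0,0.08],[0,0,0.08],[0,0,0]], turn=[0,0,0])

```text
t: 17.85
eef_pos: [600.3, -1.3, 157.1]
tcp_rot: [-3.141, -0.001, 2.779]
contact_force: [-3.0, -0.7, -1.6]
gripper_width: 46.6
grasp_force: 31.5
```

Request:
apply_moves(translation=[[0.02,0,0.06],[0,0,0.06],[0,0,0]], turn=[0,0,0])

```text
t: 18.23
eef_pos: [600.3, -1.1, 154.2]
tcp_rot: [-3.142, 0.0, 2.779]
contact_force: [-3.5, -1.9, -0.7]
gripper_width: 46.2
grasp_force: 31.5
```

Request:
apply_moves(translation=[[0,0,0.06],[0,0,0.06],[0,0,0]], turn=[0,0,0])

```text
t: 18.6
eef_pos: [600.2, -1.1, 151.1]
tcp_rot: [-3.142, -0.0, 2.779]
contact_force: [-3.1, -2.2, -1.1]
gripper_width: 46.4
grasp_force: 31.4
```

Request:
apply_moves(translation=[[0,0,0.06],[0,0,0.06],[0,0,0]], turn=[0,0,0])

```text
t: 18.98
eef_pos: [600.1, -1.0, 148.0]
tcp_rot: [-3.142, -0.0, 2.779]
contact_force: [-2.9, -2.1, -2.3]
gripper_width: 46.6
grasp_force: 31.4
```

Request:
apply_moves(translation=[[0.01,0.01,0.05],[0,0,0.04],[0,0,0]], turn=[0,0,0])

```text
t: 19.35
eef_pos: [600.0, -0.7, 145.9]
tcp_rot: [-3.142, -0.0, 2.779]
contact_force: [-3.0, -2.0, -1.0]
gripper_width: 46.6
grasp_force: 31.5
```

Request:
apply_moves(translation=[[0,0,0.04],[0,0,0.04],[0,0,0]], turn=[0,0,0])

```text
t: 19.73
eef_pos: [600.0, -0.7, 145.5]
tcp_rot: [-3.142, 0.001, 2.779]
contact_force: [-6.8, -2.0, 8.4]
gripper_width: 46.5
grasp_force: 32.4
```

Contact at TCP z 145.5 is exactly the grasp height (30.5) above the shoulder (115), so the sleeve is home. Unload, open part way, and look.

Request:
apply_moves(translation=[[0,0,-0.05],[0,0,0]], turn=[0,0])

```text
t: 19.98
eef_pos: [600.0, -0.7, 145.5]
tcp_rot: [-3.142, 0.0, 2.779]
contact_force: [-5.7, -2.0, 2.3]
gripper_width: 46.5
grasp_force: 31.8
```

Request:
apply_moves(translation=[[0,0,0],[0,0,0],[0,0,0]], turn=[0,0,0], hand=0.45)

```text
t: 20.35
eef_pos: [600.5, -0.5, 145.4]
tcp_rot: [3.141, 0.001, 2.78]
contact_force: [0.5, -0.3, 0.3]
gripper_width: 61.9
grasp_force: 0.0
```

Request:
apply_moves(translation=[[0,0,-0.2],[0,0,-0.5],[0,0,-0.8],[0,0,-1],[0,0,-1]], turn=[0,0,0,0,0])

```text
t: 20.98
eef_pos: [600.2, -0.7, 234.7]
tcp_rot: [3.141, 0.001, 2.779]
contact_force: [0.0, 0.2, -0.6]
gripper_width: 61.9
grasp_force: 0.0
```

Request:
apply_moves(translation=[[0.5,-0.8,-1],[0.5,-1,0],[0.5,-1,0],[0.5,-1,0],[0.5,-1,0]], turn=[0,0,0,0,0])

```text
t: 21.6
eef_pos: [498.6, -91.4, 259.0]
tcp_rot: [-3.142, 0.002, 2.78]
contact_force: [0.1, 0.2, 0.3]
gripper_width: 61.8
grasp_force: 0.0
```

Request:
apply_moves(translation=[[0.5,-1,0],[0.5,-1,0],[0.5,-1,0],[0.5,-1,0],[0,0,0]], turn=[0,0,0,0,0])

```text
t: 22.22
eef_pos: [416.3, -167.6, 258.9]
tcp_rot: [-3.141, 0.002, 2.777]
contact_force: [0.3, 0.1, -0.2]
gripper_width: 61.3
grasp_force: 0.0
```

```bash
python3 - <<'E'
from h import *
t=arm.grab_frame("top")[:,:,::-1];s=arm.grab_frame("scene")[:,:,::-1]
o=np.zeros((600,800,3),np.uint8)
o[:300,:400]=crop(t,250,190,100,75,4); o[:300,400:]=crop(s,285,200,100,75,4)
o[300:,:400]=crop(t,305,222,40,30,10); o[300:,400:]=crop(s,300,210,40,30,10)
cv2.imwrite("pics/c5.png",o); print(arm.get_obs()["contact_force"])
for z in(60+115,70+115): print(z,proj("top",(600,-1,z)),proj("scene",(600,-1,z)),proj("scene",(600,-1,z-60)))
E
```

```text
[-0.46242292  0.55888616  0.09691388]
175 [325.98500038 242.02100094] [319.84348704 217.19423612] [319.58834936 232.1403133 ]
185 [326.06865706 241.18486676] [319.88807199 214.57551736] [319.6294548  229.73686572]
```

View pics/c5.png

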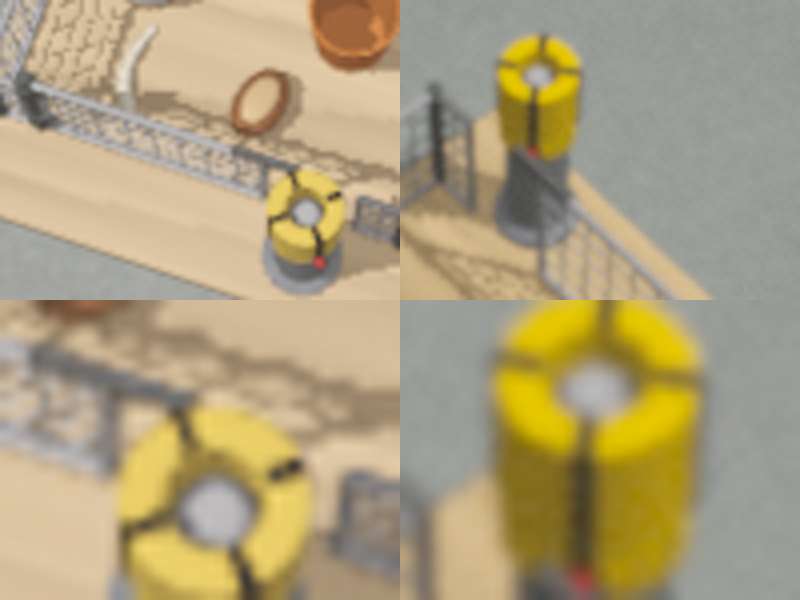

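The sleeve is upright. Its top-face centre is at scene (319.3,218.7); fully home predicts row 217.2, resting on the pin 214.6. The pin ends sit in the slots at (580,580), and the tongue is held behind the sleeve.

```bash
python3 -c "
from rig import arm; print(arm.job_done())"
```

```text
the job is handed in; nothing more can be done
None
```

The gate is shut and locked: the yellow sleeve sits upright and fully home on the shoulder with its slots over the red pin. I handed the job in after about 22 s of robot time, with the arm clear.

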